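# Close a row of reagent troughs and press the covers down

### The job

Lay the spare cover in the one trough that is still open, flat in its recess like its neighbours, and let go of it. Then take the spring-foot press by its handle and, in one stroke along the row without lifting off in between, press all four covers fully down, firmly but without driving the foot solid and without pushing the other covers with the fingers. Stand the press upright on its rubber mat again, let go, and leave the other things on the bench where they are.

Things in the scene. Friction and masses are not known exactly. Their poses are not given: they have to be found in the camera images.
- base: Flat aluminium plate 130 x 262 x 12 mm, fixed, carrying the row of four troughs. Origin at the centre of its underside (bench level); its y axis runs along the row. The troughs stand on it at y = -90, -30, +30 and +90 mm.
- trough_a: White open-topped box 100 (x) x 56 (y) x 45 mm high, walls 4 mm, fixed on the base plate, already carrying a grey cover. Origin at the centre of its underside, 12 mm above the bench. Its place in the row varies.
- trough_b: White open-topped box 100 (x) x 56 (y) x 45 mm high, walls 4 mm, fixed on the base plate, already carrying a grey cover. Origin at the centre of its underside, 12 mm above the bench. Its place in the row varies.
- trough_c: White open-topped box 100 (x) x 56 (y) x 45 mm high, walls 4 mm, fixed on the base plate, already carrying a grey cover. Origin at the centre of its underside, 12 mm above the bench. Its place in the row varies.
- trough_d: White open-topped box 100 (x) x 56 (y) x 45 mm high, walls 4 mm, fixed on the base plate, without a cover: a dark open frame (its seat) is seen inside. Origin at the centre of its underside, 12 mm above the bench. Its place in the row varies. The recess is 92 x 48 mm inside; the seat's top is 36 mm above the trough's underside (9 mm below the rim) when up and 30 mm when down.
- cover_a (a joint): How far the cover in trough_a is pressed down, m: 0 = up, 0.006 = fully down; it stays where it is left and moves at about 6 N. Its shape is that of the spare; the top of its crown is 69 mm above the bench when up and 63 mm when fully down.
- cover_b (a joint): How far the cover in trough_b is pressed down, m: 0 = up, 0.006 = fully down; it stays where it is left and moves at about 6 N. Its shape is that of the spare; the top of its crown is 69 mm above the bench when up and 63 mm when fully down.
- cover_c (a joint): How far the cover in trough_c is pressed down, m: 0 = up, 0.006 = fully down; it stays where it is left and moves at about 6 N. Its shape is that of the spare; the top of its crown is 69 mm above the bench when up and 63 mm when fully down.
- seat_d (a joint): The same for the seat in the open trough, which goes down with the cover lying on it: 0 = up, 0.006 = fully down.
- spare: The spare cover, grey plastic, 50 g: flange 84 (x) x 42 (y) x 5 mm with a raised crown 50 (x) x 38 (y) x 16 mm on it (21 mm in all), right way up on the bench. Origin at the centre of its underside. Take it by the crown across its 50 mm; it lies in a trough with its x along the trough's x (either way round), with 3 to 4 mm of play each way.
- press: Hand press, 0.32 kg, 93 mm high, upright. Origin at the centre of its underside (foot fully out). White handle bar 60 (x) x 24 (y) mm, 48 to 93 mm above the origin; below it a grey body 64 x 50 mm, 30 to 48 mm; below that the steel foot: 64 mm in x, flat for 40 mm in y and turned up at both y ends (77 mm overall), so it is swept along its y.
- handle (a point): Point in the middle of the press's handle bar, 75 mm above the press's origin: a good place for the grip; grip across the 24 mm (press y).
- sole (a point): Centre of the flat sole of the press's foot; it moves up towards the handle as the foot is pushed in.
- shoe (a joint): How far the sprung foot is pushed in, m: 0 = fully out, 0.012 = solid. It takes 4.5 N to start and 1.5 N more per mm (12 N at 5 mm).
- mat: Black rubber mat 130 x 130 x 4 mm, fixed on the bench; the press's place. Origin at the centre of its underside.
- wide_cover: Larger grey cover of another trough set, flange 116 x 62 mm, crown 66 x 46 mm, lying on the bench: bystander, leave it. Origin at the centre of its underside.
- jar: Low glass jar, 60 mm across, 65 mm high: bystander. Origin under its centre.
- beaker: Small open glass beaker, 68 mm across, 65 mm high: bystander. Origin under its centre.
- bottle: Amber reagent bottle, 72 mm across, 120 mm high: bystander. Origin under its centre.
There are look-alikes about, which are no part of the job. Of the things shaped like the mat, the black one is meant.

How it is judged:
By the outcome, as a careful person would: the job done as asked, in the order asked, and still so for the second after the job is handed in, with the robot touching nothing.
It also fails if it takes over 69 s, if anything falls off the work surface, if the arm or the gripper's body presses on something with over 40 N, if the wrist force passes 120 N, or if a joint passes its speed limit or range.

### The arm

A 6-joint arm with a two-finger parallel gripper is mounted at the origin on the work surface. World frame = base frame: x ahead of the robot, y to its left, z up, the work surface at z = 0. Lengths are in m, angles in rad, forces in N, time in s.
With the tool pointing down it reaches from about 0.225 to 0.875 m from the base axis. Payload 3.4 kg.
Tool frame: the origin (TCP) lies on the centre line of the jaws, within the pads' length; the fingertips stand 17 mm ahead of it and the grasp point (between the pads) lies 2 mm behind it; z points along the fingers, y is the line along which they close (so a half turn about z gives the same grasp; the last joint's range is limited). The gripper opens to 85 mm and grips with 20 to 120 N. Pads are 22 mm wide; open, the fingers measure 114 mm over their backs; the gripper's body (76 mm by 85 mm) begins 54 mm behind the grasp point. The pads swing forward as they close: fully open they stand 13 mm farther back than shut.
Start: joints at [-1.385, 0.276, 1.505, -0, 1.361, -0.121], TCP at [0.174, -0.548, 0.248] pointing down, gripper open.
Joint ranges: [-2.89, 2.89], [-0.75, 2.08], [0.22, 2.7], [-1.18, 4.32], [0.11, 2.71], [-2.7, 2.7]. Speed limits (rad/s): [2.57, 2.57, 3.14, 3.14, 3.14, 3.14].

### API

Orientations are given as a unit quaternion [w, x, y, z].
In Python, from rig import manip gives the robot as it stands.
- The arm moves only by the tool move_arm, never from a script. Its argument "steps" is one flat list of numbers, 7 for each row, row after row: the turn, a rotation vector about the world's x, y, z normalised to -1 to 1, where 1 is 360 degrees, then the shift along the world's x, y, z normalised to -1 to 1, where 1 is 1 m, then the opening, from -1 (shut) to 1 (fully open). A call has exactly 10 rows; each row is the pose to reach, as a shift and turn from the pose commanded when the call began, turning the shorter way round; what a row does not reach only later rows make up. A row lasts 1/10 s, in which the tool goes at most 50 mm and 8.59 degrees, less where a joint would pass 70% of its speed; a pose out of reach is approached as far as the arm can. A call with a number of a shift or a turn outside -1 to 1 is refused whole. A call with a gripper value outside its range is refused whole. The fingers move at their own pace and stop on an object; "squeeze" is the grip in N (left out, the last holds). Time passes only in rows, so rows that repeat a pose let the fingers close, or fill a call up. It gives the time, the measured TCP pose, the force, the opening and the grip force at its end, in the units of the state.
- manip.get_state(): the state, without advancing time (a new reading comes with each control period).
- manip.get_image(name): name is "side" or "top" or "wrist"; returns a dict with "pixels" (400x640x3 uint8, blue, green, red), "fx", "fy", "cx", "cy" (pixels), "D" ([k1, k2, p1, p2, k3] as OpenCV has them; the pictures are not rectified), "R" (3x3) and "t" (3): a world point X has camera coordinates R X + t. Camera axes: x right, y down, z forward; pixel columns grow to the right and rows downward; lengths in m; the calibration is good to about 2 mm. A picture is of the moment at which its call begins. There is no depth.
- manip.sign_off(): hands the job in; it is judged then, once.
The state is a dict: "clock": time; "qpos": joint angles; "qd": joint speeds; "effort": joint torques, N m; "position": TCP position; "ee_rot": TCP orientation; "contact_force": force on the tool from outside, world axes, zero at the start; "moment": the same for the moment, N m; "width": finger opening in m; "gripper_force": force on a finger pad.
Only numpy, scipy, OpenCV 4.12 (cv2) and the standard library are available. Lean on these libraries where they do the work, as an engineer would, in place of code of your own. Each camera call takes 0.05 s, during which the arm holds its last target. There are 200 camera calls.

## Working session

There is one attempt and no reset: what is moved stays moved. The work goes in short steps, Python scripts to look and compute and a tool call to move; the robot and the scene stay as the last step left them, time stands still between calls to the robot, and variables do not carry over. Pictures are saved under pics/ and viewed, at most 10 in all, crops included, and the job is handed in when it is done.

Besides the shell and the picture viewer there is one more tool, called after "Request:" as name(argument=value, ...), one argument or row to a line, values as JSON. move_arm: Moves the arm, as the interface text tells. Scaled input: -1 to 1 covers 1 m each way for a shift and 360 degrees each way for a turn. Its arguments: {"type":"object","properties":{"steps":{"type":"array"},"squeeze":{"type":"number"}},"required":["steps"]}

```bash
mkdir -p pics; cat > h.py <<'E'
import numpy as np, cv2
from rig import manip
def snap(n,f):
    im=manip.get_image(n); np.savez('pics/'+f+'.npz',**im); cv2.imwrite('pics/'+f+'.png',np.asarray(im['pixels'])); return im
def load(f): return np.load('pics/'+f+'.npz')
def w(im,uv,z):
    K=np.array([[im['fx'],0,im['cx']],[0,im['fy'],im['cy']],[0,0,1]],float)
    p=cv2.undistortPoints(np.array(uv,float).reshape(-1,1,2),K,np.array(im['D'],float)).reshape(-1,2)
    R=np.array(im['R']);t=np.array(im['t']);c=-R.T@t
    d=np.c_[p,np.ones(len(p))]@R
    return c+d*((z-c[2])/d[:,2])[:,None]
def proj(im,X):
    K=np.array([[im['fx'],0,im['cx']],[0,im['fy'],im['cy']],[0,0,1]],float)
    return cv2.projectPoints(np.array(X,float).reshape(-1,1,3),cv2.Rodrigues(np.array(im['R']))[0],np.array(im['t'],float),K,np.array(im['D'],float))[0].reshape(-1,2)
E
python3 - <<'E'
from h import *
for n in('top','side'):
    im=snap(n,n+'0')
    print(n,-np.array(im['R']).T@im['t'],im['fx'])
print(manip.get_state())
E
```

```text
top [0.3909746  0.01245989 1.08780447] 402.01594753935467
side [0.39562776 0.8345406  0.88282442] 384.23518619951903
{'clock': 0.1, 'qpos': array([-1.38498569e+00,  2.76536815e-01,  1.50602803e+00,  3.00323914e-05,
        1.36078120e+00, -1.21041406e-01]), 'qd': array([-0.00053753, -0.00037506, -0.00285739,  0.00117981, -0.00113373,
       -0.00069818]), 'effort': array([ 1.57382718e-03, -4.17700124e+01, -2.46404511e+01, -1.43000057e-04,
        5.73706959e-03, -1.13334903e-05]), 'position': array([ 0.17357683, -0.54767251,  0.24751479]), 'ee_rot': array([-8.76709523e-04,  9.88253398e-01,  1.52821635e-01, -1.37106217e-05]), 'contact_force': array([-0.05572755,  0.1308883 , -0.27047195]), 'moment': array([0.01179207, 0.03078876, 0.00590615]), 'gripper_force': 0.0, 'width': 0.08547126685371867}
```

View pics/top0.png

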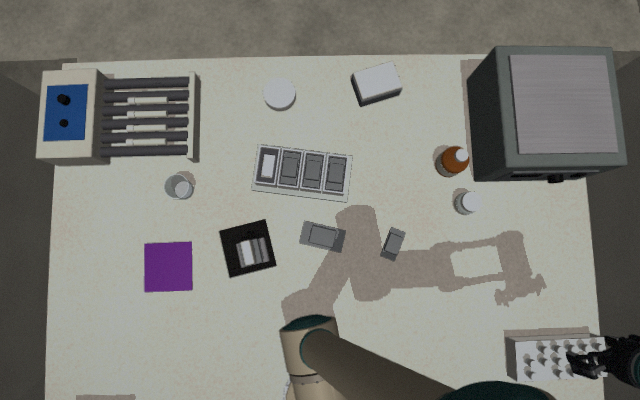

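View pics/side0.png

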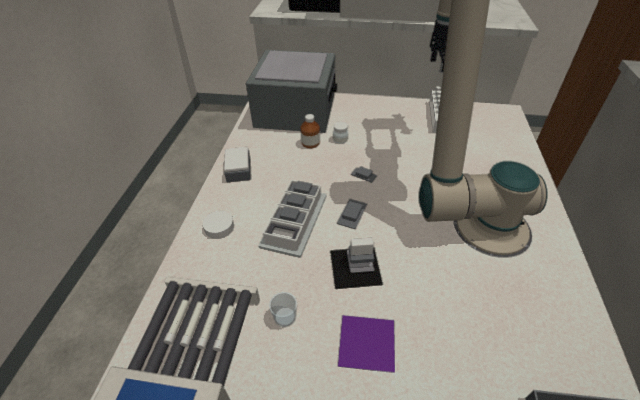

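The top view shows the open trough at (268,166), at the +y end of the row. The press is at (253,251) on the black mat; the purple mat at (168,267) is a look-alike. There are two grey covers: (322,236) looks larger and (394,243) smaller. The smaller one fits the spare, so I'll confirm it in an enlarged crop.

```bash
python3 - <<'E'
from h import *
im=load('top0'); cv2.imwrite('pics/c0.png',cv2.resize(im['pixels'][138:282,215:415],None,fx=4,fy=4,interpolation=cv2.INTER_CUBIC))
E
```

```text
(no output)
```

View pics/c0.png

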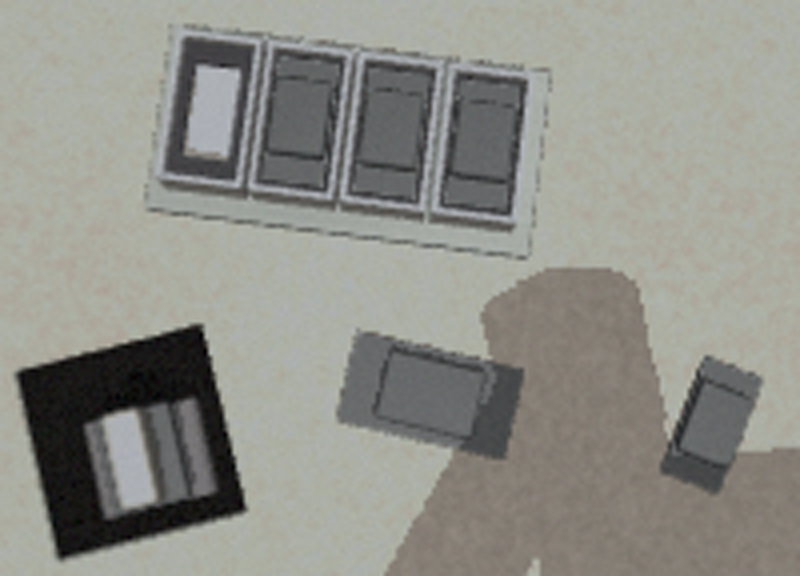

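The crop confirms it. The wide cover at crop (430,395) is about 165 px long and the spare at (712,424) about 125 px. The open trough is at crop (210,110) and the press handle top at about (130,462).

```bash
python3 - <<'E'
from h import *
im=load('top0')
def q(n,c,z):
    c=(np.array(c,float)+.5)/4-.5+[215,138]
    P=w(im,c,z)[:,:2]; e=np.roll(P,-1,0)-P
    print(n,P.mean(0).round(4),'len',np.linalg.norm(e,axis=1).round(4),'ang',np.degrees(np.arctan2(e[:,1],e[:,0])).round(1))
q('spare',[(707,355),(762,377),(716,493),(661,472)],.005)
q('wide',[(360,330),(523,370),(503,459),(337,420)],.005)
q('base',[(172,24),(551,70),(528,257),(146,208)],.012)
q('mat',[(18,372),(201,325),(246,511),(60,558)],.004)
q('handle',[(104,414),(142,408),(159,505),(120,518)],.097)
q('rimrow',[(178,30),(530,72),(514,227),(161,186)],.057)
from scipy.spatial.transform import Rotation as Ro
s=manip.get_state();r=s['ee_rot'];m=Ro.from_quat([*r[1:],r[0]]).as_matrix();print(m.round(3))
E
```

```text
spare [ 0.4067 -0.1874] len [0.0399 0.0842 0.0393 0.0849] ang [-113.2  155.7   67.7  -23.8]
wide [0.4309 0.001 ] len [0.1131 0.0611 0.1142 0.0623] ang [-105.1  165.6   75.5  -15.4]
base [0.6053 0.0526] len [0.2621 0.1302 0.2604 0.1288] ang [-98.3 171.3  81.4  -8. ]
mat [0.4045 0.2025] len [0.1271 0.1283 0.1274 0.1276] ang [ -76.8 -166.9  102.9   13. ]
handle [0.391  0.1861] len [0.0236 0.0601 0.0249 0.0641] ang [ -82.3 -170.3  107.2    8.7]
rimrow [0.6036 0.0531] len [0.2331 0.1034 0.2306 0.1044] ang [-98.2 172.4  82.   -6.2]
[[ 0.953  0.302 -0.   ]
 [ 0.302 -0.953  0.002]
 [ 0.    -0.002 -1.   ]]
```

Request:
move_arm(
  steps=[0,0,0.134,0.233,0.36,-0.08,1,0,0,0.134,0.233,0.36,-0.08,1,0,0,0.134,0.233,0.36,-0.08,1,0,0,0.134,0.233,0.36,-0.08,1,0,0,0.134,0.233,0.36,-0.08,1,0,0,0.134,0.233,0.36,-0.08,1,0,0,0.134,0.233,0.36,-0.08,1,0,0,0.134,0.233,0.36,-0.08,1,0,0,0.134,0.233,0.36,-0.08,1,0,0,0.134,0.233,0.36,-0.08,1],
  squeeze=30,
)

```text
clock: 1.1
position: [0.4074, -0.1841, 0.1672]
ee_rot: [-0.002, 0.838, 0.546, 0.0]
contact_force: [0.2, -0.5, -0.6]
width: 0.0854
gripper_force: 0.0
```

```bash
cat >> h.py <<'E'
from scipy.spatial.transform import Rotation as Ro
def st():
    s=manip.get_state();r=s['ee_rot'];m=Ro.from_quat([*r[1:],r[0]]).as_matrix()
    print('t',round(float(s['clock']),2),'pos',s['position'].round(4),'yaw(y)',np.degrees(np.arctan2(m[1,1],m[0,1])).round(2),'z',m[:,2].round(3),'F',s['contact_force'].round(1),'w',round(float(s['width']),4),'g',round(float(s['gripper_force']),1),'q6',s['qpos'][5].round(2))
E
python3 - <<'E'
from h import *
st(); im=snap('wrist','w1'); print(-np.array(im['R']).T@im['t'])
X=lambda a,b,z:[.4067+a*np.cos(np.radians(-24))-b*np.sin(np.radians(-24)),-.1874+a*np.sin(np.radians(-24))+b*np.cos(np.radians(-24)),z]
print(proj(im,[X(a,b,.005) for a,b in((.042,.021),(.042,-.021),(-.042,-.021),(-.042,.021))]).round(0))
E
```

```text
t 1.1 pos [ 0.4074 -0.1841  0.1672] yaw(y) -23.87 z [-0.001  0.003 -1.   ] F [ 0.2 -0.5 -0.6] w 0.0854 g 0.0 q6 -0.17
[ 0.43570941 -0.12064795  0.29214881]
[[363. 170.]
 [361. 211.]
 [278. 211.]
 [276. 170.]]
```

View pics/w1.png

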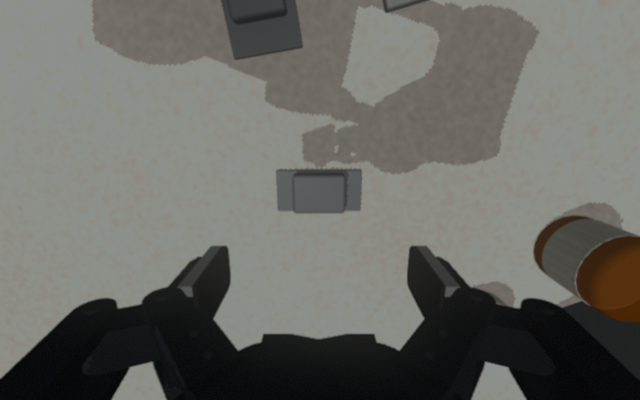

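The wrist view shows the spare centred at (319,190). Its corners at (277,170) and (361,211) match the prediction to 1 px, so I'll descend and grip.

Request:
move_arm(
  steps=[0,0,0,0,0.001,-0.05,1,0,0,0,0,0.001,-0.1,1,0,0,0,0,0.001,-0.13,1,0,0,0,0,0.001,-0.144,1,0,0,0,0,0.001,-0.144,1,0,0,0,0,0.001,-0.144,1,0,0,0,0,0.001,-0.144,0,0,0,0,0,0.001,-0.144,0,0,0,0,0,0.001,-0.144,0,0,0,0,0,0.001,-0.144,0],
  squeeze=30,
)

```text
clock: 2.15
position: [0.4071, -0.1877, 0.0255]
ee_rot: [0.001, 0.839, 0.543, 0.0]
contact_force: [-1.5, -0.8, 4.6]
width: 0.0489
gripper_force: 31.1
```

Request:
move_arm(
  steps=[0,0,0,0,0,0.03,0,0,0,0,0,0,0.08,0,0,0,0.01,0.02,0.03,0.12,0,0,0,0.02,0.045,0.07,0.12,0,0,0,0.03,0.07,0.11,0.12,0,0,0,0.04,0.097,0.152,0.12,0,0,0,0.044,0.124,0.194,0.12,0,0,0,0.044,0.151,0.236,0.12,0,0,0,0.044,0.178,0.28,0.12,0,0,0,0.044,0.195,0.305,0.12,0],
  squeeze=30,
)

```text
clock: 3.15
position: [0.6031, 0.1213, 0.1447]
ee_rot: [0.0, 0.756, 0.655, 0.001]
contact_force: [-0.1, -1.4, -0.8]
width: 0.0491
gripper_force: 32.1
```

Request:
move_arm(
  steps=[0,0,0,0.015,0.024,0,0,0,0,0,0.015,0.024,0,0,0,0,0,0.015,0.024,0,0,0,0,0,0.015,0.024,0,0,0,0,0,0.015,0.024,-0.02,0,0,0,0,0.015,0.024,-0.03,0,0,0,0,0.015,0.024,-0.03,0,0,0,0,0.015,0.024,-0.03,0,0,0,0,0.015,0.024,-0.03,0,0,0,0,0.015,0.024,-0.03,0],
)

```text
clock: 4.15
position: [0.6171, 0.1417, 0.1151]
ee_rot: [0.0, 0.757, 0.654, 0.001]
contact_force: [-0.3, 0.3, -0.3]
width: 0.0488
gripper_force: 32.1
```

```bash
python3 - <<'E'
from h import *
st(); im=snap('wrist','w2'); t=snap('top','t2')
th=np.radians(-8.2);c,s=np.cos(th),np.sin(th)
X=lambda a,b,z:[.6173+a*c-b*s,.1421+a*s+b*c,z]
for n,l,ww,z in(('outer',.05,.028,.057),('spare-flange',.042,.021,.096)):
    print(n,proj(im,[X(a*l,b*ww,z) for a,b in((1,1),(1,-1),(-1,-1),(-1,1))]).round(0).tolist())
cv2.imwrite('pics/t2c.png',cv2.resize(t['pixels'][130:230,230:370],None,fx=5,fy=5,interpolation=cv2.INTER_CUBIC))
E
```

```text
t 4.15 pos [0.6171 0.1417 0.1151] yaw(y) -8.35 z [ 0.001  0.    -1.   ] F [-0.3  0.3 -0.3] w 0.0488 g 32.1 q6 0.26
outer [[398.0, 182.0], [392.0, 263.0], [244.0, 263.0], [238.0, 183.0]]
spare-flange [[401.0, 212.0], [395.0, 286.0], [241.0, 286.0], [235.0, 213.0]]
```

View pics/w2.png

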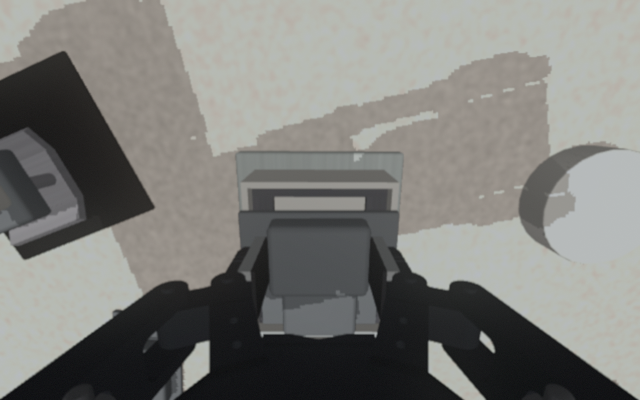

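The wrist view shows the held flange edge at row 212, columns 239–399. The rim is at row 183, columns 240–398, as predicted, so I'll lower the cover.

Request:
move_arm(
  steps=[0,0,0,0,0,-0.015,0,0,0,0,0,0,-0.025,0,0,0,0,0,0,-0.03,0,0,0,0,0,0,-0.033,0,0,0,0,0,0,-0.036,0,0,0,0,0,0,-0.038,0,0,0,0,0,0,-0.04,0,0,0,0,0,0,-0.041,0,0,0,0,0,0,-0.041,0,0,0,0,0,0,-0.041,0],
)

```text
clock: 5.25
position: [0.6167, 0.1418, 0.0735]
ee_rot: [0.0, 0.757, 0.654, 0.0]
contact_force: [0.5, 0.4, -0.9]
width: 0.0488
gripper_force: 32.1
```

Request:
move_arm(
  steps=[0,0,0,0,0,-0.001,0,0,0,0,0,0,-0.001,0,0,0,0,0,0,-0.001,0,0,0,0,0,0,-0.001,0.3,0,0,0,0,0,-0.001,0.3,0,0,0,0,0,-0.001,0.3,0,0,0,0,0,0.02,0.3,0,0,0,0,0,0.06,0.5,0,0,0,0,0,0.11,1,0,0,0,0,0,0.13,1],
)

```text
clock: 6.25
position: [0.6189, 0.1421, 0.2086]
ee_rot: [0.002, 0.757, 0.654, 0.003]
contact_force: [1.1, 0.6, 0.5]
width: 0.0853
gripper_force: 0.0
```

Request:
move_arm(
  steps=[0,0,-0.02,-0.04,0.008,0,1,0,0,-0.04,-0.08,0.016,0,1,0,0,-0.06,-0.12,0.024,0,1,0,0,-0.08,-0.16,0.032,0,1,0,0,-0.1,-0.2,0.04,0,1,0,0,-0.12,-0.226,0.044,0,1,0,0,-0.14,-0.226,0.044,0,1,0,0,-0.16,-0.226,0.044,0,1,0,0,-0.18,-0.226,0.044,0,1,0,0,-0.2,-0.226,0.044,0,1],
)

```text
clock: 7.25
position: [0.3905, 0.1859, 0.2036]
ee_rot: [-0.0, 0.997, 0.082, 0.0]
contact_force: [0.1, -0.4, 0.6]
width: 0.0858
gripper_force: 0.0
```

```bash
python3 - <<'E'
from h import *
st(); t=snap('top','t3'); im=snap('wrist','w3')
a=cv2.resize(t['pixels'][140:205,245:360],(800,452),interpolation=cv2.INTER_CUBIC)
cv2.imwrite('pics/t3c.png',a)
th=np.radians(9.5);c,s=np.cos(th),np.sin(th)
X=lambda a,b,z:[.391+a*c-b*s,.1861+a*s+b*c,z]
print(proj(im,[X(a*.03,b*.012,.097) for a,b in((1,1),(1,-1),(-1,-1),(-1,1))]).round(0).tolist())
print(proj(im,[X(a*.032,b*.025,.052) for a,b in((1,1),(1,-1),(-1,-1),(-1,1))]).round(0).tolist())
E
```

```text
t 7.25 pos [0.3905 0.1859 0.2036] yaw(y) -80.63 z [ 0.001  0.    -1.   ] F [ 0.1 -0.4  0.6] w 0.0858 g 0.0 q6 1.69
[[304.0, 166.0], [334.0, 165.0], [334.0, 237.0], [305.0, 237.0]]
[[292.0, 155.0], [346.0, 155.0], [345.0, 220.0], [294.0, 221.0]]
```

View pics/t3c.png

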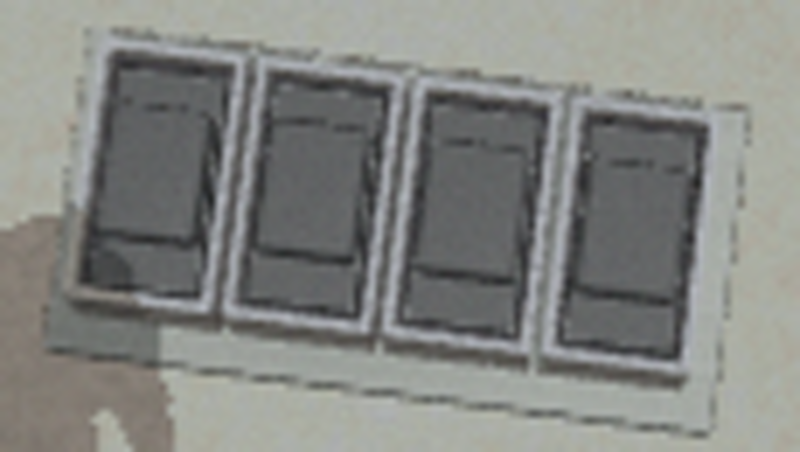

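View pics/w3.png

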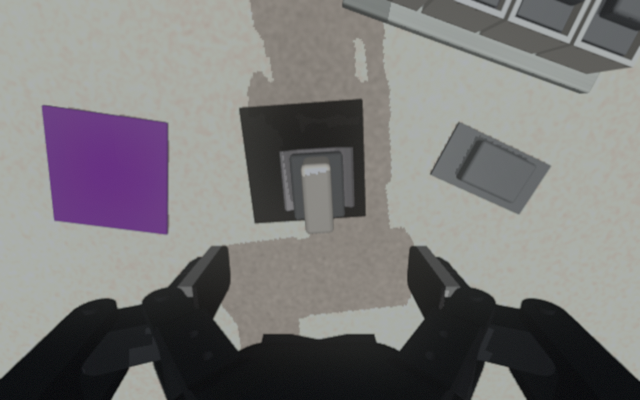

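The top crop shows the spare lying flat in trough d at (155,180), like its neighbours. The wrist view shows the press handle at (317,199), about 4° off my estimate, so the press yaw is about 13°. Next I'll grip the handle.

Request:
move_arm(
  steps=[0,0,0.009,0,0.0007,-0.04,1,0,0,0.009,0,0.0007,-0.08,1,0,0,0.009,0,0.0007,-0.11,1,0,0,0.009,0,0.0007,-0.126,1,0,0,0.009,0,0.0007,-0.126,1,0,0,0.009,0,0.0007,-0.126,-0.2,0,0,0.009,0,0.0007,-0.126,-0.9,0,0,0.009,0,0.0007,-0.126,-0.9,0,0,0.009,0,0.0007,-0.126,-0.9,0,0,0.009,0,0.0007,-0.126,-0.9],
  squeeze=60,
)

```text
clock: 8.35
position: [0.3911, 0.1867, 0.0781]
ee_rot: [-0.0, 0.994, 0.112, 0.001]
contact_force: [0.4, -0.3, 3.2]
width: 0.0234
gripper_force: 61.7
```

```bash
python3 - <<'E'
from h import *
st()
E
```

```text
t 8.35 pos [0.3911 0.1867 0.0781] yaw(y) -77.09 z [ 0.002  0.001 -1.   ] F [ 0.4 -0.3  3.2] w 0.0234 g 61.7 q6 1.63
```

Request:
move_arm(
  steps=[0,0,0,0,0,0.03,-0.9,0,0,0,0,0,0.07,-0.9,0,0,-0.01,0.02,-0.004,0.1,-0.9,0,0,-0.02,0.06,-0.012,0.11,-0.9,0,0,-0.03,0.1,-0.02,0.11,-0.9,0,0,-0.04,0.14,-0.028,0.11,-0.9,0,0,-0.05,0.18,-0.036,0.11,-0.9,0,0,-0.0586,0.21,-0.042,0.11,-0.9,0,0,-0.0586,0.226,-0.0446,0.11,-0.9,0,0,-0.0586,0.226,-0.0446,0.11,-0.9],
  squeeze=60,
)

```text
clock: 9.35
position: [0.6185, 0.1411, 0.1859]
ee_rot: [0.0, 0.997, -0.072, -0.0]
contact_force: [0.2, 0.3, -3.6]
width: 0.0238
gripper_force: 61.2
```

Request:
move_arm(
  steps=[0,0,0,0,0,-0.02,-0.9,0,0,0,0,0,-0.03,-0.9,0,0,0,0,0,-0.035,-0.9,0,0,0,0,0,-0.035,-0.9,0,0,0,0,0,-0.035,-0.9,0,0,0,0,0,-0.035,-0.9,0,0,0,0,0,-0.035,-0.9,0,0,0,0,0,-0.035,-0.9,0,0,0,0,0,-0.035,-0.9,0,0,0,0,0,-0.035,-0.9],
)

```text
clock: 10.35
position: [0.6167, 0.1419, 0.1525]
ee_rot: [0.0, 0.997, -0.072, 0.0]
contact_force: [0.6, 0.4, -3.1]
width: 0.0231
gripper_force: 61.2
```

```bash
python3 - <<'E'
from h import *
st(); t=snap('top','t4');s=snap('side','s4')
cv2.imwrite('pics/s4c.png',cv2.resize(s['pixels'][160:280,220:400],(780,520),interpolation=cv2.INTER_CUBIC))
E
```

```text
t 10.35 pos [0.6167 0.1419 0.1525] yaw(y) -98.2 z [ 0. -0. -1.] F [ 0.6  0.4 -3.1] w 0.0231 g 61.2 q6 1.83
```

View pics/s4c.png

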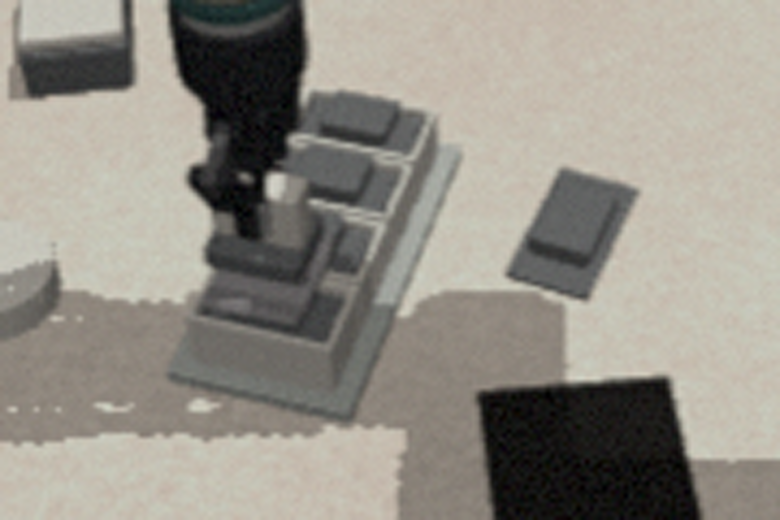

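The side crop shows the press held upright over trough d (crop 265,255), aligned with the row. Now I'll press down on the first cover.

Request:
move_arm(
  steps=[0,0,0,0,0,-0.005,-0.9,0,0,0,0,0,-0.01,-0.9,0,0,0,0,0,-0.013,-0.9,0,0,0,0,0,-0.016,-0.9,0,0,0,0,0,-0.018,-0.9,0,0,0,0,0,-0.02,-0.9,0,0,0,0,0,-0.022,-0.9,0,0,0,0,0,-0.022,-0.9,0,0,0,0,0,-0.022,-0.9,0,0,0,0,0,-0.022,-0.9],
)

```text
clock: 11.45
position: [0.6168, 0.1419, 0.1323]
ee_rot: [-0.0, 0.997, -0.071, 0.001]
contact_force: [-3.6, -0.8, 8.9]
width: 0.0237
gripper_force: 63.0
```

```bash
python3 - <<'E'
from h import *
st()
E
```

```text
t 11.45 pos [0.6168 0.1419 0.1323] yaw(y) -98.19 z [ 0.001 -0.    -1.   ] F [-3.6 -0.8  8.9] w 0.0237 g 63.0 q6 1.83
```

Foot force is about 12 N, with the shoe about 5 mm in and the cover down. I'll start the sweep 1.5 mm deeper.

Request:
move_arm(
  steps=[0,0,0,0,0,-0.0015,-0.9,0,0,0,-0.0007,-0.005,-0.0015,-0.9,0,0,0,-0.0014,-0.01,-0.0015,-0.9,0,0,0,-0.0021,-0.015,-0.0015,-0.9,0,0,0,-0.0029,-0.02,-0.0015,-0.9,0,0,0,-0.0036,-0.025,-0.0015,-0.9,0,0,0,-0.0043,-0.03,-0.0015,-0.9,0,0,0,-0.005,-0.035,-0.0015,-0.9,0,0,0,-0.0057,-0.04,-0.0015,-0.9,0,0,0,-0.0064,-0.045,-0.0015,-0.9],
)

```text
clock: 12.45
position: [0.6134, 0.1004, 0.132]
ee_rot: [-0.004, 0.997, -0.072, 0.004]
contact_force: [0.0, 7.4, 9.2]
width: 0.0232
gripper_force: 63.2
```

```bash
python3 - <<'E'
from h import *
st()
E
```

```text
t 12.45 pos [0.6134 0.1004 0.132 ] yaw(y) -98.26 z [ 0.009  0.007 -1.   ] F [0.  7.4 9.2] w 0.0232 g 63.2 q6 1.76
```

Request:
move_arm(
  steps=[0,0,0,-0.0007,-0.005,-0.0015,-0.9,0,0,0,-0.0014,-0.01,-0.0015,-0.9,0,0,0,-0.0021,-0.015,-0.0015,-0.9,0,0,0,-0.0029,-0.02,-0.0015,-0.9,0,0,0,-0.0036,-0.025,-0.0015,-0.9,0,0,0,-0.0043,-0.03,-0.0015,-0.9,0,0,0,-0.005,-0.035,-0.0015,-0.9,0,0,0,-0.0057,-0.04,-0.0015,-0.9,0,0,0,-0.0064,-0.045,-0.0015,-0.9,0,0,0,-0.0064,-0.045,-0.0015,-0.9],
)

```text
clock: 13.45
position: [0.608, 0.0587, 0.131]
ee_rot: [-0.007, 0.997, -0.073, 0.005]
contact_force: [2.9, 16.7, 10.9]
width: 0.0234
gripper_force: 63.4
```

```bash
python3 - <<'E'
from h import *
st()
E
```

```text
t 13.45 pos [0.608  0.0587 0.131 ] yaw(y) -98.42 z [ 0.011  0.014 -1.   ] F [ 2.9 16.7 10.9] w 0.0234 g 63.4 q6 1.69
```

Request:
move_arm(
  steps=[0,0,0,0,0,0,-0.9,0,0,0,0,0,0,-0.9,0,0,0,-0.0004,-0.003,0,-0.9,0,0,0,-0.0008,-0.006,0,-0.9,0,0,0,-0.0013,-0.009,0,-0.9,0,0,0,-0.0017,-0.012,0,-0.9,0,0,0,-0.0021,-0.015,0,-0.9,0,0,0,-0.0026,-0.018,0,-0.9,0,0,0,-0.003,-0.021,0,-0.9,0,0,0,-0.003,-0.021,0,-0.9],
)

```text
clock: 14.45
position: [0.6043, 0.0338, 0.1307]
ee_rot: [-0.003, 0.997, -0.072, 0.004]
contact_force: [1.2, 7.4, 12.9]
width: 0.0232
gripper_force: 63.4
```

```bash
python3 - <<'E'
from h import *
st(); s=snap('side','s5')
cv2.imwrite('pics/s5c.png',cv2.resize(s['pixels'][160:280,220:400],(780,520),interpolation=cv2.INTER_CUBIC))
E
```

```text
t 14.45 pos [0.6043 0.0338 0.1307] yaw(y) -98.3 z [ 0.009  0.006 -1.   ] F [ 1.2  7.4 12.9] w 0.0232 g 63.4 q6 1.65
```

View pics/s5c.png

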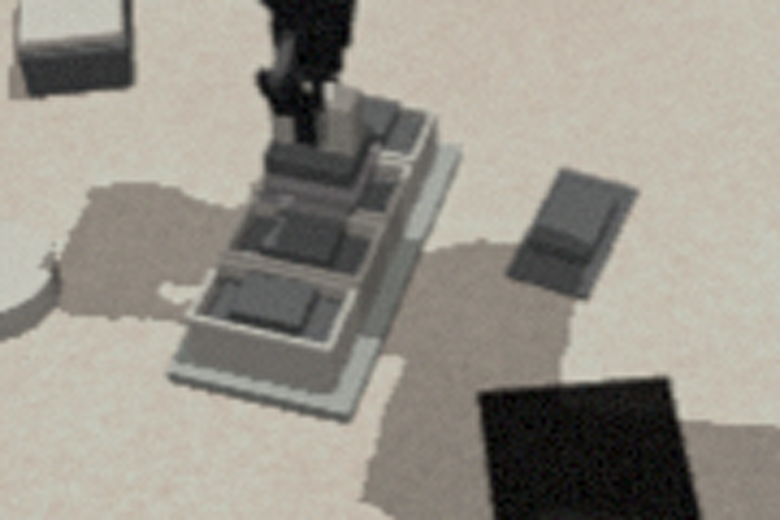

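The side crop shows the press now over the third cover (crop 320,160). The first two, at (270,295) and (310,235), are down and in place. I'll continue the stroke.

Request:
move_arm(
  steps=[0,0,0,-0.0006,-0.004,0,-0.9,0,0,0,-0.0011,-0.008,0,-0.9,0,0,0,-0.0017,-0.012,0,-0.9,0,0,0,-0.0023,-0.016,0,-0.9,0,0,0,-0.0029,-0.02,0,-0.9,0,0,0,-0.0034,-0.024,0,-0.9,0,0,0,-0.004,-0.028,0,-0.9,0,0,0,-0.0046,-0.032,0,-0.9,0,0,0,-0.0052,-0.036,0,-0.9,0,0,0,-0.0052,-0.036,0,-0.9],
)

```text
clock: 15.5
position: [0.5994, 0.0005, 0.1307]
ee_rot: [-0.006, 0.997, -0.073, 0.005]
contact_force: [2.1, 12.8, 12.1]
width: 0.0233
gripper_force: 63.4
```

Request:
move_arm(
  steps=[0,0,0,-0.0006,-0.004,0,-0.9,0,0,0,-0.0011,-0.008,0,-0.9,0,0,0,-0.0017,-0.012,0,-0.9,0,0,0,-0.0023,-0.016,0,-0.9,0,0,0,-0.0029,-0.02,0,-0.9,0,0,0,-0.0034,-0.024,0,-0.9,0,0,0,-0.004,-0.028,0,-0.9,0,0,0,-0.0046,-0.032,0,-0.9,0,0,0,-0.005,-0.035,0,-0.9,0,0,0,-0.005,-0.035,0,-0.9],
)

```text
clock: 16.5
position: [0.5939, -0.0374, 0.1306]
ee_rot: [-0.003, 0.997, -0.072, 0.004]
contact_force: [1.6, 8.3, 12.6]
width: 0.0237
gripper_force: 63.5
```

```bash
python3 - <<'E'
from h import *
st()
E
```

```text
t 16.5 pos [ 0.5939 -0.0374  0.1306] yaw(y) -98.31 z [ 0.009  0.005 -1.   ] F [ 1.6  8.3 12.6] w 0.0237 g 63.5 q6 1.53
```

All four are swept at about 15 N foot force, well short of solid. I'll lift off and return to the mat.

Request:
move_arm(
  steps=[0,0,0,0,0,0.02,-0.9,0,0,0,0,0,0.06,-0.9,0,0,0,0,0,0.1,-0.9,0,0,0.01,-0.025,0.03,0.1,-0.9,0,0,0.02,-0.05,0.06,0.1,-0.9,0,0,0.03,-0.08,0.095,0.1,-0.9,0,0,0.04,-0.11,0.13,0.1,-0.9,0,0,0.05,-0.14,0.165,0.1,-0.9,0,0,0.0586,-0.17,0.205,0.1,-0.9,0,0,0.0586,-0.193,0.234,0.1,-0.9],
)

```text
clock: 17.5
position: [0.3951, 0.1955, 0.2267]
ee_rot: [-0.0, 0.994, 0.113, -0.001]
contact_force: [0.7, 0.3, -3.9]
width: 0.0233
gripper_force: 62.0
```

Request:
move_arm(
  steps=[0,0,0,0,0,0,-0.9,0,0,0,0,0,-0.04,-0.9,0,0,0,0,0,-0.08,-0.9,0,0,0,0,0,-0.11,-0.9,0,0,0,0,0,-0.13,-0.9,0,0,0,0,0,-0.138,-0.9,0,0,0,0,0,-0.143,-0.9,0,0,0,0,0,-0.145,-0.9,0,0,0,0,0,-0.145,-0.9,0,0,0,0,0,-0.145,-0.9],
)

```text
clock: 18.5
position: [0.3985, 0.1941, 0.0832]
ee_rot: [-0.0, 0.994, 0.112, 0.001]
contact_force: [0.5, 0.2, -3.4]
width: 0.0232
gripper_force: 61.8
```

```bash
python3 - <<'E'
from h import *
st(); snap('wrist','w6'); snap('side','s6')
E
```

```text
t 18.5 pos [0.3985 0.1941 0.0832] yaw(y) -77.1 z [ 0.002  0.    -1.   ] F [ 0.5  0.2 -3.4] w 0.0232 g 61.8 q6 1.64
```

Request:
move_arm(
  steps=[0,0,0,0,0,-0.002,-0.9,0,0,0,0,0,-0.003,-0.9,0,0,0,0,0,-0.004,-0.9,0,0,0,0,0,-0.005,-0.9,0,0,0,0,0,-0.005,-0.9,0,0,0,0,0,-0.0055,-0.9,0,0,0,0,0,-0.0055,-0.9,0,0,0,0,0,-0.0055,-0.9,0,0,0,0,0,-0.0055,-0.9,0,0,0,0,0,-0.0055,-0.9],
)

```text
clock: 19.6
position: [0.3977, 0.194, 0.0769]
ee_rot: [-0.0, 0.994, 0.112, 0.0]
contact_force: [-1.7, 0.7, 4.4]
width: 0.0231
gripper_force: 63.1
```

Request:
move_arm(
  steps=[0,0,0,0,0,0.001,-0.9,0,0,0,0,0,0.001,-0.9,0,0,0,0,0,0.001,-0.9,0,0,0,0,0,0.001,-0.2,0,0,0,0,0,0.001,0.4,0,0,0,0,0,0.001,1,0,0,0,0,0,0.001,1,0,0,0,0,0,0.001,1,0,0,0,0,0,0.03,1,0,0,0,0,0,0.08,1],
)

```text
clock: 20.6
position: [0.3952, 0.1931, 0.155]
ee_rot: [0.001, 0.994, 0.112, -0.004]
contact_force: [0.6, 0.3, 0.4]
width: 0.0857
gripper_force: 0.0
```

Request:
move_arm(
  steps=[0,0,0,-0.02,-0.04,0.05,1,0,0,0,-0.04,-0.08,0.08,1,0,0,0,-0.06,-0.12,0.08,1,0,0,0,-0.06,-0.16,0.08,1,0,0,0,-0.06,-0.2,0.08,1,0,0,0,-0.06,-0.24,0.08,1,0,0,0,-0.06,-0.28,0.08,1,0,0,0,-0.06,-0.32,0.08,1,0,0,0,-0.06,-0.32,0.08,1,0,0,0,-0.06,-0.32,0.08,1],
)

```text
clock: 21.6
position: [0.3374, -0.1266, 0.2366]
ee_rot: [-0.0, 0.994, 0.111, -0.0]
contact_force: [-0.1, 0.5, -0.8]
width: 0.0852
gripper_force: 0.0
```

```bash
python3 - <<'E'
from h import *
st(); t=snap('top','t7');s=snap('side','s7')
a=cv2.resize(t['pixels'][138:288,215:365],(390,390),interpolation=cv2.INTER_CUBIC)
b=cv2.resize(s['pixels'][165:295,225:395],(510,390),interpolation=cv2.INTER_CUBIC)
cv2.imwrite('pics/f.png',np.hstack([a,b[:,:410]]))
E
```

```text
t 21.6 pos [ 0.3374 -0.1266  0.2366] yaw(y) -77.28 z [-0.     0.001 -1.   ] F [-0.1  0.5 -0.8] w 0.0852 g 0.0 q6 0.8
```

View pics/f.png

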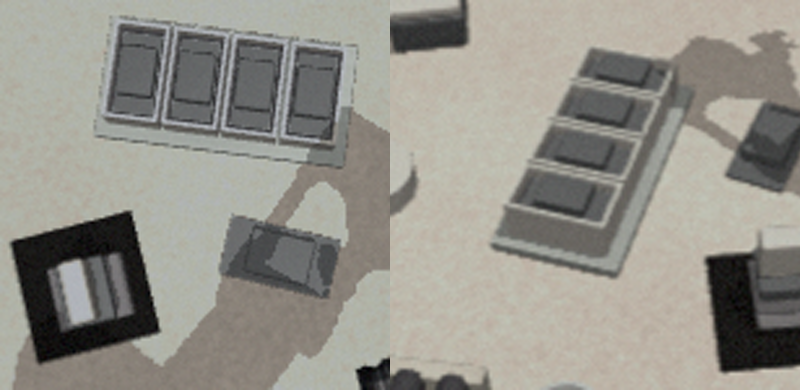

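The final views show all four covers level and sunk in their troughs (left panel, row at y≈80). The press stands upright within the black mat at (90,290), the wide cover has not moved, and the gripper is clear. I'll hand it in.

```bash
python3 -c "
from rig import manip
print(manip.sign_off())"
```

```text
the job is handed in; nothing more can be done
None
```

I laid the spare in the open trough, pressed all four covers down in one stroke at about 12–16 N (well short of solid), stood the press back upright on the black mat and let go, then handed the job in at about 22 s; the final pictures look right, but sign-off returned no verdict.

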